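# Lock the spring-sealed lid onto the herb mill

### The arm

A 6-joint arm with a two-finger parallel gripper is mounted at the origin on the work surface. World frame = base frame: x ahead of the robot, y to its left, z up, the work surface at z = 0. Lengths are in mm, angles in rad, forces in N, time in s.
With the tool pointing down it reaches from about 225 to 875 mm from the base axis. Payload 3.4 kg.
Tool frame: the origin (TCP) lies at the very end of the fingers, on their centre line; the grasp point (between the pads) lies 19 mm behind it; x points along the fingers, y is the direction in which the jaws open and shut, and the axes are right-handed (so a half turn about x gives the same grasp; the last joint's range is limited). The gripper opens to 85 mm and grips with 20 to 120 N. Pads are 22 mm wide; open, the fingers measure 114 mm over their backs; the gripper's body (76 mm by 85 mm) begins 54 mm behind the grasp point. The pads swing forward as they close: fully open they stand 13 mm farther back than shut.
Start: joints at [0.999, 0.276, 1.505, -0, 1.361, -0.121], TCP at [250.54, 517.583, 231.328] pointing down, gripper open.
Joint ranges: [-2.89, 2.89], [-0.75, 2.08], [0.22, 2.7], [-1.18, 4.32], [0.11, 2.71], [-2.7, 2.7]. Speed limits (rad/s): [2.57, 2.57, 3.14, 3.14, 3.14, 3.14].

### API

Orientations are given as a unit quaternion [w, x, y, z].
In Python, from station import robot, snapshot gives the robot as it stands.
- The arm moves only by the tool apply_moves, never from a script. Its argument "increments" is a list of rows, each a list of 3 entries, a list of its own where there are three numbers: the shift along the world's x, y, z in cm, then the turn, a rotation vector about the world's x, y, z in rad, then the closure, from -1 (fully open) to 1 (shut). In form: [[[dx, dy, dz], [rx, ry, rz], hand], ...]. A call has 1 to 8 rows; each row is the pose to reach, as a shift and turn from the pose commanded when the call began; what a row does not reach only later rows make up. A row lasts 1/12 s, in which the tool goes at most 41.7 mm and 7.16 degrees, less where a joint would pass 70% of its speed; a pose out of reach is approached as far as the arm can. A call with a gripper value outside its range is refused whole. The fingers move at their own pace and stop on an object; the grip force is fixed at half the most. Time passes only in rows, so rows that repeat a pose let the fingers close. It gives the time, the measured TCP pose, the force and the opening at its end, in the units of the state.
- robot.get_obs(): the state, without advancing time (a new reading comes with each control period).
- snapshot(name): name is "scene" or "top" or "wrist"; returns a dict with "color" (400x640x3 uint8, red, green, blue), "camera_matrix" (3x3 intrinsics, pixels), "k1" (the pictures are not rectified: a ray, as slopes to the right and down, at radius r is drawn at 1 + k1 r^2 times it, then the intrinsics apply), "R" (3x3) and "t" (3): a world point X has camera coordinates R X + t. Camera axes: x right, y down, z forward; pixel columns grow to the right and rows downward; lengths in mm; the calibration is good to about 2 mm. A picture is of the moment at which its call begins. There is no depth.
- robot.sign_off(): hands the job in, once; it reports no verdict.
The state is a dict: "time": time; "q": joint angles; "joint_velocities": joint speeds; "effort": joint torques, N m; "tcp_pos": TCP position; "eef_rot": TCP orientation; "ft_force": force on the tool from outside, world axes, zero at the start; "ft_torque": the same for the moment, N m; "finger_gap": opening from 0.0 (shut) to 1.0 (fully open).
Only numpy, scipy, OpenCV 4.12 (cv2) and the standard library are available. Lean on these libraries where they do the work, as an engineer would, in place of code of your own. Each camera call takes 0.05 s, during which the arm holds its last target. There are 200 camera calls.

### The job

Close the herb mill: take its lid from the counter, set it on the mill's mouth, turn it lightly until its two lugs drop into the slots of the collar, then push it down against the sprung seal and turn it about a quarter clockwise (seen from above) as far as the stop, where it clicks up into its notches. Let go and leave the lid level and locked, and leave the jar, tin, dish and brush where they are.

Things in the scene. Friction and masses are not known exactly. Their poses are not given: they have to be found in the camera images.
- mill: Tabletop herb mill, fixed to the counter: round white housing 160 mm across with a steel bowl on top, open mouth up. Origin: centre of its foot, z up; the -x side carries the grey switch panel.
- mill_mouth (a point): Centre of the bowl's mouth in the plane of its rim, 150 mm above the counter; axes as the mill. Collar 117 mm outside, opening 90 mm, lip 8 mm thick. Two opposite slots 16 mm wide (out to 52 mm radius) go down through the lip. The bowl is clamped at whatever angle it was put back: the line through the slots is up to 23 degrees either way from the mill's x axis; find it by touch or look from above.
- mill_track (a point): On the mouth's axis at the lip's underside, 8 mm below the rim. From the foot of each slot a track runs under the lip, clockwise seen from above (blocked the other way), to an end stop; there, 75 degrees from the slot, the lip's underside has a notch 14 mm wide and 3 mm deep into which the spring lifts the lug.
- mill_seal (a point): On the mouth's axis, 11 mm below the rim: top of the rubber sealing ring, 60 to 89 mm across, that lies on springs inside the mouth. It pushes the lid up with 7 N at first and 0.6 N more for each mm pressed; it can be pressed by 11 mm, when the lid's plate meets the rim.
- lid_grip (a point): Grasp point of the lid, on its axis inside the black bar grip; x along the bar, z up. Bar 78 mm long, 24 wide, 38 high; this point is 15 mm below the bar's top, 23 mm above the lid's top plate. Steel lid, 124 mm across, about 0.34 kg. Height above mill_mouth: 46 mm lugs on the rim, 41 in the slots, 33 or less to pass under the lip, 36 locked.
- lid_plug (a point): Centre of the lid's underside, 52 mm below lid_grip, axes the same. The plug is 88 mm across, bevelled at its lower end to 79, and 22 mm deep up to the 7 mm plate; a turned-down edge, 119 mm inside, hangs 5 mm below the plate. Two like lugs stand out of the plug in line with the bar (at +x and -x): 10 mm wide, 5 high, out to 50.5 mm from the axis, undersides 6 mm above this point.
- herb_jar: Bystander: jar with a blue cap, 80 mm across, 135 mm high; origin at the centre of its underside. Leave it.
- tin: Bystander: plain metal can, 74 mm across, 105 mm high; origin at the centre of its underside. Leave it.
- dish: Bystander: small steel bowl, 110 mm across, 34 mm high; origin at the centre of its underside. Leave it.
- brush: Bystander: cleaning brush lying on the counter, about 20 mm high. Leave it.
Mind the look-alikes: they are no part of the job. Of the things that look like the mill, the middle-sized one is meant.

How it is judged (in metres and radians):
On the way:
1. the lid, level in the mill's mouth, is pressed down against the sprung seal so far that its lugs are below the lip (grip point 34 mm or less above the mouth) (z of lid_grip in the frame of mill_mouth below 0.034 m and horizontal distance between lid_grip and mill_mouth below 0.006 m and angle between lid_grip's own z axis and vertical below 0.06 rad), for 0.1 s.
At the end, for the whole second after the job is handed in: The lid sits locked on the mill: its grip point is 34.6 to 38.5 mm above the mouth (lugs risen into the notches, held down against the spring; an unlocked lid stands at 41 mm, a lid not turned fully home at 33 mm), within 4 mm of the mouth's axis, level within 2 degrees, and let go (z of lid_grip in the frame of mill_mouth between 0.0346 and 0.0385 m and horizontal distance between lid_grip and mill_mouth below 0.004 m and angle between lid_grip's own z axis and vertical below 0.035 rad); the robot touches nothing.
It fails at once if the jar is shifted by more than 25 mm or tipped (distance of herb_jar from where it was at the start of the episode above 0.025 m or angle between herb_jar's own z axis and vertical above 0.3 rad).
It fails at once if the tin is shifted by more than 25 mm or tipped (distance of tin from where it was at the start of the episode above 0.025 m or angle between tin's own z axis and vertical above 0.3 rad).
It fails at once if the dish is shifted by more than 25 mm (distance of dish from where it was at the start of the episode above 0.025 m).
It fails at once if the brush is shifted by more than 25 mm (distance of brush from where it was at the start of the episode above 0.025 m).
It also fails if it takes over 61 s, if anything falls off the work surface, if the arm or the gripper's body presses on something with over 40 N, if the wrist force passes 120 N, or if a joint passes its speed limit or range.

## Working session

There is one attempt and no reset: what is moved stays moved. The work goes in short steps, Python scripts to look and compute and a tool call to move; the robot and the scene stay as the last step left them, time stands still between calls to the robot, and variables do not carry over. Pictures are saved under pics/ and viewed, about 8 in all and at most 12, crops included, and the job is handed in when it is done.

Besides the shell and the picture viewer there is one more tool, called in YAML: its name, and indented under it one key for each argument. apply_moves: Moves the arm, as the interface text tells. Its arguments: {"type":"object","properties":{"increments":{"type":"array","items":{"type":"array"}}},"required":["increments"]}

```bash
ls; mkdir -p pics; cat > h.py <<'E'
import numpy as np, cv2, pickle
from station import robot, snapshot
def snap(name,fn):
    s=snapshot(name); cv2.imwrite(f'pics/{fn}.png',s['color'][:,:,::-1]); pickle.dump(s,open(f'pics/{fn}.pkl','wb')); return s
def load(fn): return pickle.load(open(f'pics/{fn}.pkl','rb'))
def ray(s,u,v):
    K=np.array(s['camera_matrix'],float); k1=s['k1']
    d=np.array([(u-K[0,2])/K[0,0],(v-K[1,2])/K[1,1]]); x=d.copy()
    for _ in range(20): x=d/(1+k1*(x@x))
    R=np.array(s['R']);t=np.array(s['t']).ravel()
    return -R.T@t, R.T@np.array([x[0],x[1],1])
def onz(s,u,v,z):
    o,d=ray(s,u,v); return o+d*(z-o[2])/d[2]
def proj(s,X):
    K=np.array(s['camera_matrix'],float);c=np.array(s['R'])@np.array(X,float)+np.array(s['t']).ravel()
    p=c[:2]/c[2]; p=p*(1+s['k1']*(p@p)); return np.array([K[0,0]*p[0]+K[0,2],K[1,1]*p[1]+K[1,2]])
E
python3 - <<'E'
from h import *
for n in ('scene','top','wrist'):
    s=snap(n,n+'0'); o,d=ray(s,320,200); print(n,o.round(),d.round(2),s['k1'],np.array(s['camera_matrix'])[0,0])
a=load('scene0')['color'];b=load('top0')['color']
cv2.imwrite('pics/both.png',np.vstack([a,b])[:,:,::-1][:, :])
print(robot.get_obs())
E
```

```text
pics
scene [1161. -214. 1148.] [-0.49  0.19 -0.85] -0.02757824205928627 443.58866543892424
top [ 375.   10. 1689.] [ 0.09 -0.   -1.  ] -0.0923422921608264 520.0031672401165
wrist [186. 550. 373.] [ 0.26 -0.13 -0.96] -0.015488713988968714 285.66300118850734
{'time': 0.15, 'q': array([ 9.99013657e-01,  2.76430193e-01,  1.50580489e+00, -4.91026916e-06,
        1.36071336e+00, -1.21008985e-01]), 'joint_velocities': array([ 0.00039411, -0.0008596 , -0.00524846, -0.00048943,  0.00158963,
       -0.00019301]), 'effort': array([ 2.65067210e-03, -4.17141330e+01, -2.46032739e+01, -2.35848938e-04,
        7.70595332e-03, -1.97391671e-05]), 'tcp_pos': array([250.30840199, 517.23423888, 230.66449546]), 'eef_rot': array([ 0.68906122,  0.15757482,  0.68938351, -0.15847771]), 'ft_force': array([ 0.13732817, -0.665589  ,  0.75101883]), 'ft_torque': array([-0.00760494, -0.02366162,  0.05801111]), 'finger_gap': 1.0018629773881862}
```

View pics/scene0.png

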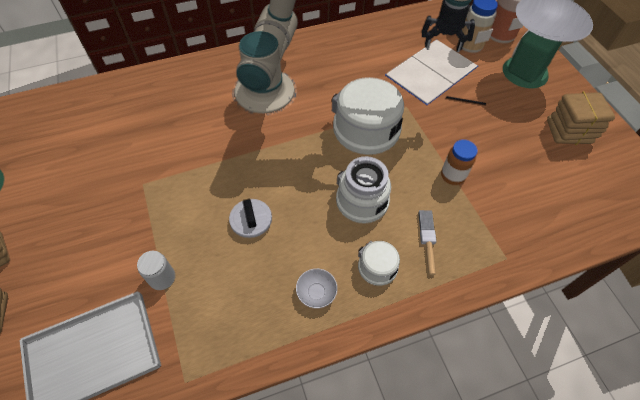

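View pics/top0.png

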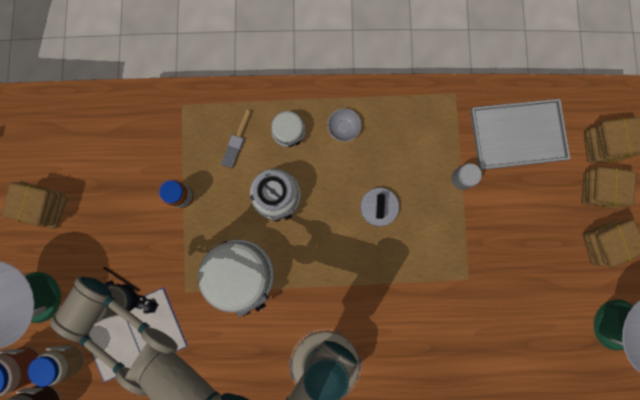

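Picks for the mill: large white one at top (235,277), open-mouthed middle one (274,193), small one (288,128). The middle-sized one with the open steel bowl is meant. The lid is the disc with a black bar at (380,206). The dish (345,124) and tin (467,176) could be confused with it. Checking up close.

```bash
python3 - <<'E'
from h import *
s=load('top0'); im=s['color'][:,:,::-1]
a=cv2.resize(im[160:230,240:310],(560,560)[:2],interpolation=cv2.INTER_CUBIC)
b=cv2.resize(im[185:229,358:402],(240,240),interpolation=cv2.INTER_CUBIC)
c=np.zeros((560,800,3),np.uint8);c[:,:560]=a;c[:240,560:]=b
cv2.imwrite('pics/crop1.png',c)
# bar mask
sub=im[185:229,358:402].max(2); m=(sub<60).astype(np.uint8); n,l,st,ce=cv2.connectedComponentsWithStats(m); i=1+st[1:,4].argmax()
pts=np.argwhere(l==i)[:,::-1].astype(np.float32)+[358,185]; r=cv2.minAreaRect(pts.astype(np.float32)); print(r,st[i])
box=cv2.boxPoints(r); print([onz(s,*p,67).round() for p in box]); print('bar c',onz(s,*r[0],67))
print('mill',onz(s,273,189,150),'lid',onz(s,380,206,29), onz(s,361,206,29),onz(s,399,206,29))
E
```

```text
((380.5, 205.5), (23.0, 7.0), 90.0) [ 19   9   8  24 184]
[array([ 542., -171.,   67.]), array([ 541., -193.,   67.]), array([ 469., -191.,   67.]), array([ 469., -169.,   67.])]
bar c [ 505.13441874 -180.80210711   67.        ]
mill [552.23460588 148.29186324 150.        ] lid [ 506.59166171 -183.62114478   29.        ] [ 507.45511122 -122.56826707   29.        ] [ 505.71759899 -244.83497265   29.        ]
```

View pics/crop1.png

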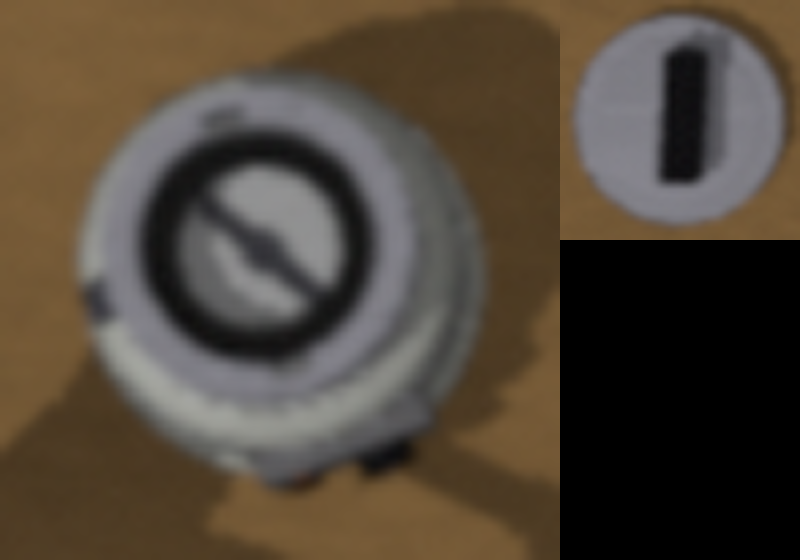

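```bash
python3 - <<'E'
from h import *
from scipy.spatial.transform import Rotation as Ro
o=robot.get_obs();q=o['eef_rot'];R=Ro.from_quat(np.r_[q[1:],q[0]]).as_matrix();print(R.round(3))
s=load('wrist0');c=ray(s,320,200)[0]
print('cam in tool',R.T@(c-o['tcp_pos']), 'axis in tool',R.T@ray(s,320,200)[1], 'imgright',R.T@np.array(s['R'])[0])
print(onz(load('top0'),272.25,190.6,150))
E
```

```text
[[-0.001  0.436  0.9  ]
 [-0.001  0.9   -0.436]
 [-1.    -0.001 -0.   ]]
cam in tool [-142.26987291    1.41245496  -71.72355859] axis in tool [ 0.95850551 -0.00182576  0.28510096] imgright [ 6.53695086e-04  9.99999767e-01 -1.95820210e-04]
[547.46813715 150.54981804 150.        ]
```

apply_moves:
  increments:
    - [[3,-3,6],[0,0,0.1],-1]
    - [[6,-6,8],[0,0,0.2],-1]
    - [[9,-9,8],[0,0,0.3],-1]
    - [[12,-12,8],[0,0,0.384],-1]
    - [[15,-15,8],[0,0,0.384],-1]
    - [[18,-18,8],[0,0,0.384],-1]
    - [[21,-21,8],[0,0,0.384],-1]
    - [[24,-24,8],[0,0,0.384],-1]

```text
time: 0.82
tcp_pos: [467.3, 300.1, 311.2]
eef_rot: [0.707, 0.024, 0.707, -0.023]
ft_force: [0.3, 0.2, -0.3]
finger_gap: 1.0
```

apply_moves:
  increments:
    - [[3,-3,0],[0,0,0],-1]
    - [[6,-6,-1],[0,0,0],-1]
    - [[9,-9,-3],[0,0,0],-1]
    - [[12,-12,-5],[0,0,0],-1]
    - [[13,-13.2,-6],[0,0,0],-1]
    - [[13,-13.2,-6],[0,0,0],-1]
    - [[13,-13.2,-6],[0,0,0],-1]

```text
time: 1.4
tcp_pos: [596.3, 168.3, 249.1]
eef_rot: [0.705, 0.024, 0.708, -0.025]
ft_force: [0.1, 0.7, -0.8]
finger_gap: 1.004
```

```bash
python3 - <<'E'
from h import *
s=snap('wrist','w1'); print(robot.get_obs()['tcp_pos'])
E
```

```text
[596.05725262 169.57859564 250.42724142]
```

View pics/w1.png

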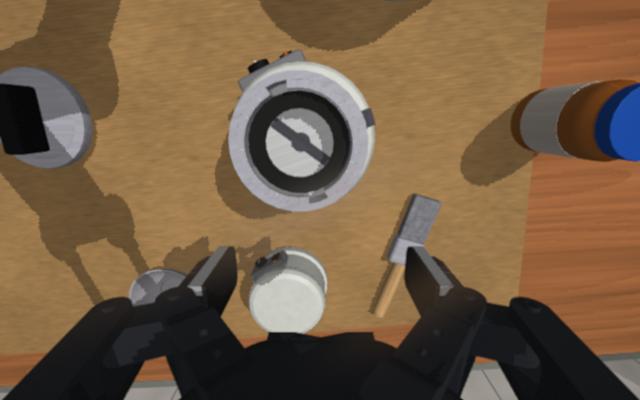

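```bash
python3 - <<'E'
from h import *
s=load('w1'); im=s['color'][:,:,::-1]
# rectify the rim plane: 4px/mm, x up, y left
cx,cy=548,150; N=560; sc=4
M=np.zeros((N,N,2),np.float32)
for r in range(N):
    for c in range(N): M[r,c]=proj(s,(cx-(r-N/2)/sc,cy-(c-N/2)/sc,150))
out=cv2.remap(im,M[...,0],M[...,1],cv2.INTER_CUBIC); cv2.imwrite('pics/rect1.png',out)
g=cv2.cvtColor(out,cv2.COLOR_BGR2GRAY)
m=(g<60).astype(np.uint8); n,l,st,ce=cv2.connectedComponentsWithStats(m); i=1+st[1:,4].argmax(); 
cn=max(cv2.findContours((l==i).astype(np.uint8),0,1)[0],key=cv2.contourArea)
e=cv2.fitEllipse(cv2.convexHull(cn)); print(e, 'centre',cx-(e[0][1]-280)/sc, cy-(e[0][0]-280)/sc)
E
```

```text
((259.397705078125, 287.15460205078125), (332.7117004394531, 340.2171630859375), 103.23875427246094) centre 546.2113494873047 155.15057373046875
```

View pics/rect1.png

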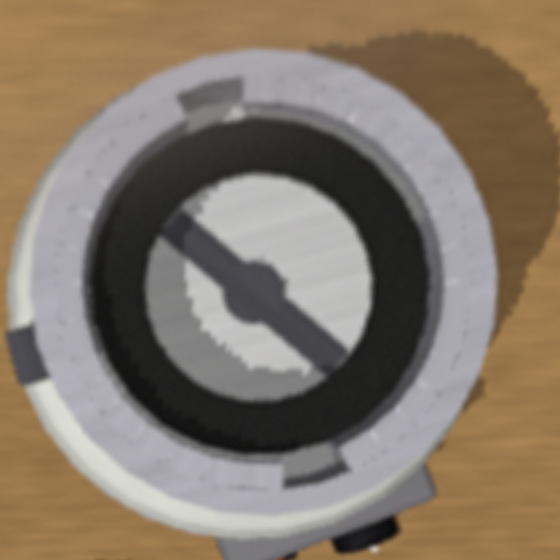

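apply_moves:
  increments:
    - [[0,-3,0],[0,0,0],-1]
    - [[0,-7,0],[0,0,0],-1]
    - [[0,-11,0],[0,0,0],-1]
    - [[0,-15,0],[0,0,0],-1]
    - [[0,-19,0],[0,0,0],-1]
    - [[-1,-23,-1],[0,0,0],-1]
    - [[-1.6,-27,-2],[0,0,0],-1]
    - [[-1.6,-31,-3],[0,0,0],-1]

```text
time: 2.12
tcp_pos: [579.3, -139.5, 222.9]
eef_rot: [0.707, 0.023, 0.706, -0.023]
ft_force: [-0.0, -0.2, 0.1]
finger_gap: 1.0
```

apply_moves:
  increments:
    - [[0,-2,-2],[0,0,0],-1]
    - [[0,-4,-3],[0,0,0],-1]
    - [[0,-4,-3],[0,0,0],-1]
    - [[0,-4,-3],[0,0,0],-1]
    - [[0,-4,-3],[0,0,0],-1]

```text
time: 2.53
tcp_pos: [580.9, -178.3, 192.6]
eef_rot: [0.707, 0.023, 0.706, -0.023]
ft_force: [-0.2, 0.3, 0.4]
finger_gap: 1.001
```

```bash
python3 - <<'E'
from h import *
s=snap('wrist','w2'); print(robot.get_obs()['tcp_pos'],robot.get_obs()['eef_rot'])
im=s['color'][:,:,::-1]
cx,cy=506,-182; N=560; sc=4
M=np.zeros((N,N,2),np.float32)
for r in range(N):
    for c in range(N): M[r,c]=proj(s,(cx-(r-N/2)/sc,cy-(c-N/2)/sc,67))
out=cv2.remap(im,M[...,0],M[...,1],cv2.INTER_CUBIC); cv2.imwrite('pics/rect2.png',out)
g=out.max(2)
m=(g<50).astype(np.uint8); n,l,st,ce=cv2.connectedComponentsWithStats(m); i=1+st[1:,4].argmax(); print(st[i])
cn=max(cv2.findContours((l==i).astype(np.uint8),0,1)[0],key=cv2.contourArea)
e=cv2.minAreaRect(cn); print(e, 'centre',cx-(e[0][1]-280)/sc, cy-(e[0][0]-280)/sc)
E
```

```text
[ 581.02280587 -178.14452222  192.7703452 ] [ 0.70752373  0.02299927  0.70594405 -0.02289547]
[  218   141   109   303 26202]
((272.4132995605469, 291.2635498046875), (89.44354248046875, 301.2502746582031), 4.381038188934326) centre 503.1841125488281 -180.10332489013672
```

View pics/rect2.png

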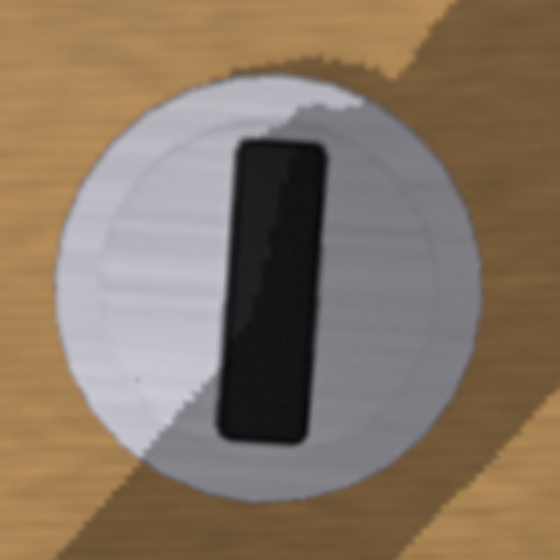

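apply_moves:
  increments:
    - [[-3,-0.1,-1],[0,0,-0.01],-1]
    - [[-6,-0.2,-3],[0,0,-0.01],-1]
    - [[-7.8,-0.2,-5.5],[0,0,-0.01],-1]
    - [[-7.8,-0.2,-8],[0,0,-0.01],-1]
    - [[-7.8,-0.2,-11],[0,0,-0.01],-1]
    - [[-7.8,-0.2,-13.5],[0,0,-0.01],-1]
    - [[-7.8,-0.2,-15],[0,0,-0.01],-1]
    - [[-7.8,-0.2,-15.7],[0,0,-0.01],-1]

```text
time: 3.25
tcp_pos: [501.8, -179.9, 33.2]
eef_rot: [0.706, 0.027, 0.707, -0.026]
ft_force: [-0.5, 0.7, 0.6]
finger_gap: 1.0
```

apply_moves:
  increments:
    - [[0,0,0],[0,0,0],-1]
    - [[0,0,0],[0,0,0],1]
    - [[0,0,0],[0,0,0],1]
    - [[0,0,0],[0,0,0],1]
    - [[0,0,0],[0,0,0],1]
    - [[0,0,0],[0,0,0],1]
    - [[0,0,0],[0,0,0],1]
    - [[0,0,0],[0,0,0],1]

```text
time: 3.92
tcp_pos: [502.9, -182.0, 35.1]
eef_rot: [0.707, 0.027, 0.706, -0.027]
ft_force: [0.5, 1.0, 6.6]
finger_gap: 0.274
```

apply_moves:
  increments:
    - [[0,0,0],[0,0,0],1]
    - [[0,0,0],[0,0,0],1]
    - [[0,0,0],[0,0,0],1]
    - [[0,0,0],[0,0,0],1]

```text
time: 4.25
tcp_pos: [502.9, -182.0, 35.1]
eef_rot: [0.707, 0.027, 0.706, -0.027]
ft_force: [-0.8, 2.3, 5.2]
finger_gap: 0.274
```

apply_moves:
  increments:
    - [[0,0,0.5],[0,0,0],1]
    - [[0,0,2],[0,0,0],1]
    - [[0,0,5],[0,0,0],1]
    - [[0,0,9],[0,0,0],1]
    - [[0,0,13],[0,0,0],1]
    - [[0,0,17],[0,0,0],1]
    - [[0,0,20],[0,0,0],1]
    - [[0,0,22],[0,0,0],1]

```text
time: 4.92
tcp_pos: [502.7, -182.3, 257.5]
eef_rot: [0.708, 0.027, 0.705, -0.028]
ft_force: [0.9, -1.0, -3.5]
finger_gap: 0.274
```

apply_moves:
  increments:
    - [[0.5,4,0],[0,0,0.05],1]
    - [[1,8,0],[0,0,0.1],1]
    - [[1.5,12,0],[0,0,0.15],1]
    - [[2,16,0],[0,0,0.2],1]
    - [[2.5,20,0],[0,0,0.25],1]
    - [[3,24,0],[0,0,0.3],1]
    - [[3.5,27,0],[0,0,0.34],1]
    - [[3.5,27,0],[0,0,0.34],1]

```text
time: 5.58
tcp_pos: [537.0, 94.2, 253.2]
eef_rot: [0.7, -0.093, 0.701, 0.097]
ft_force: [0.3, 0.3, -3.9]
finger_gap: 0.273
```

apply_moves:
  increments:
    - [[0.5,2,0],[0,0,0],1]
    - [[0.9,4,0],[0,0,0],1]
    - [[0.9,6.4,0],[0,0,0],1]
    - [[0.9,6.4,-1],[0,0,0],1]
    - [[0.9,6.4,-1],[0,0,0],1]
    - [[0.9,6.4,-1],[0,0,0],1]

```text
time: 6.08
tcp_pos: [545.1, 151.4, 242.8]
eef_rot: [0.7, -0.093, 0.702, 0.093]
ft_force: [-0.0, -0.8, -4.4]
finger_gap: 0.271
```

```bash
python3 - <<'E'
from h import *
from scipy.spatial.transform import Rotation as Ro
o=robot.get_obs();q=o['eef_rot'];R=Ro.from_quat(np.r_[q[1:],q[0]]).as_matrix();print(R.round(3),o['tcp_pos'],o['ft_force'],o['ft_torque'],o['finger_gap'],o['q'].round(2))
s=snap('wrist','w3'); a=s['color']; b=snap('scene','s3')['color']
b=cv2.resize(b[60:260,260:460],(400,400),interpolation=cv2.INTER_CUBIC)
cv2.imwrite('pics/v3.png',np.hstack([a[:,120:520],b])[:,:,::-1])
E
```

```text
[[-0.004 -0.26   0.965]
 [-0.001  0.966  0.26 ]
 [-1.    -0.    -0.004]] [545.12540823 151.3532484  242.8109524 ] [-0.02167969 -0.78585629 -4.37494751] [-0.00305427 -0.01477775 -0.00108477] 0.2708153240229269 [ 0.15  0.26  1.5  -0.    1.39 -1.69]
```

View pics/v3.png

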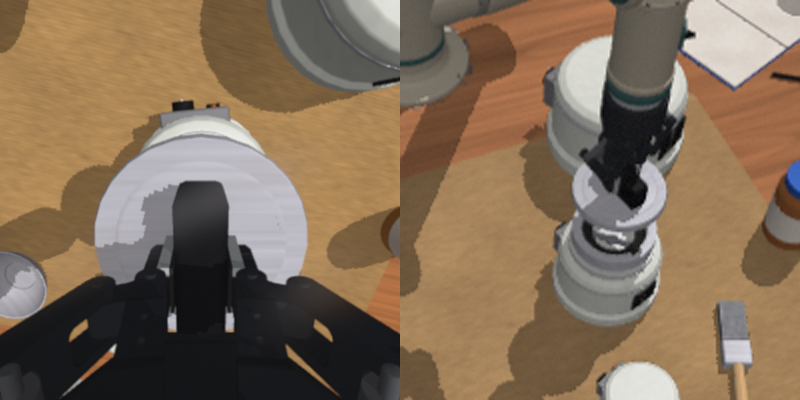

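```bash
python3 - <<'E'
from h import *
from scipy.optimize import least_squares
s=load('w3'); im=s['color'].astype(int)
hsv=cv2.cvtColor(s['color'],cv2.COLOR_RGB2HSV)
# lid = low saturation, scan rays outward from lid centre (approx px) for saturation jump to counter (brown)
c=np.array([321.,225.]);P=[]
for th in np.deg2rad(list(range(175,236,5))+list(range(305,366,5))):
    d=np.array([np.cos(th),np.sin(th)])
    for r in np.arange(75,125,.5):
        u,v=(c+r*d)
        if hsv[int(v),int(u),1]>80: P.append((th,u,v)); break
z=o=robot.get_obs()['tcp_pos']
W=np.array([onz(s,u,v,z[2]-6)[:2] for _,u,v in P])
f=lambda p:np.hypot(*(W-p[:2]).T)-p[2]
r=least_squares(f,[545,151,62],loss='soft_l1'); print(len(P),r.x,r.fun.round(1)); print(z, r.x[:2]-z[:2])
E
```

```text
26 [542.49241241 152.28505822  59.88893501] [ 0.2  0.5 -0.2  0.  -0.  -0.2  0.1 -0.1 -0.3 -0.2 -0.4 -0.4  2.   3.
  0.8 -0.5 -0.3 -0.3 -0.4  0.  -0.3  0.2 -0.  -0.2  0.2  0.1]
[546.08588023 151.08367019 243.96913947] [-3.59346781  1.20138803]
```

apply_moves:
  increments:
    - [[0.1,0.05,-1],[0,0,0],1]
    - [[0.3,0.1,-2.5],[0,0,0],1]
    - [[0.3,0.1,-4],[0,0,0],1]
    - [[0.3,0.1,-5],[0,0,0],1]
    - [[0.3,0.1,-5.5],[0,0,0],1]
    - [[0.3,0.1,-5.8],[0,0,0],1]
    - [[0.3,0.1,-6],[0,0,0],1]
    - [[0.3,0.1,-6],[0,0,0],1]

```text
time: 6.85
tcp_pos: [549.5, 153.0, 184.4]
eef_rot: [0.701, -0.093, 0.701, 0.093]
ft_force: [0.3, -0.2, -4.6]
finger_gap: 0.269
```

apply_moves:
  increments:
    - [[0,0,-0.2],[0,0,0],1]
    - [[0,0,-0.4],[0,0,0],1]
    - [[0,0,-0.6],[0,0,0],1]
    - [[0,0,-0.6],[0,0,0],1]

```text
time: 7.18
tcp_pos: [549.8, 153.2, 180.7]
eef_rot: [0.702, -0.093, 0.7, 0.093]
ft_force: [-3.4, -0.4, 6.6]
finger_gap: 0.275
```

apply_moves:
  increments:
    - [[0,0,-0.2],[0,0,0],1]
    - [[0,0,-0.4],[0,0,0],1]
    - [[0,0,-0.4],[0,0,0],1]

```text
time: 7.43
tcp_pos: [549.7, 153.2, 180.2]
eef_rot: [0.703, -0.093, 0.699, 0.093]
ft_force: [-10.5, -1.9, 23.1]
finger_gap: 0.27
```

apply_moves:
  increments:
    - [[0,0,0.5],[0,0,0],1]
    - [[-0.15,0,0.6],[0,0,0],1]
    - [[-0.25,0,0.5],[0,0,0],1]
    - [[-0.25,0,0.3],[0,0,0],1]
    - [[-0.25,0,0.2],[0,0,0],1]
    - [[-0.25,0,0.2],[0,0,0],1]

```text
time: 7.93
tcp_pos: [546.2, 153.0, 174.9]
eef_rot: [0.7, -0.093, 0.702, 0.093]
ft_force: [0.2, -0.5, -3.3]
finger_gap: 0.274
```

apply_moves:
  increments:
    - [[0,0,-0.3],[0,0,0],1]
    - [[0,0,-0.6],[0,0,0],1]
    - [[0,0,-0.9],[0,0,0],1]
    - [[0,0,-1.0],[0,0,0],1]
    - [[0,0,-1.0],[0,0,0],1]

```text
time: 8.35
tcp_pos: [546.8, 153.1, 167.2]
eef_rot: [0.701, -0.093, 0.701, 0.093]
ft_force: [-4.1, -0.3, 7.2]
finger_gap: 0.27
```

apply_moves:
  increments:
    - [[-0.05,0,-0.2],[0,0,0],1]
    - [[-0.05,0,-0.35],[0,0,0],1]
    - [[-0.05,0,-0.35],[0,0,0],1]
    - [[-0.05,0,-0.35],[0,0,0],1]

```text
time: 8.68
tcp_pos: [546.8, 153.1, 164.5]
eef_rot: [0.702, -0.093, 0.7, 0.093]
ft_force: [-3.8, -0.7, 8.6]
finger_gap: 0.269
```

apply_moves:
  increments:
    - [[0,0,0],[0,0,-0.06],1]
    - [[0,0,0],[0,0,-0.14],1]
    - [[0,0,0],[0,0,-0.22],1]
    - [[0,0,0],[0,0,-0.3],1]
    - [[0,0,0],[0,0,-0.38],1]
    - [[0,0,0],[0,0,-0.46],1]
    - [[0,0,0],[0,0,-0.54],1]
    - [[0,0,0],[0,0,-0.6],1]

```text
time: 9.35
tcp_pos: [548.3, 152.8, 164.9]
eef_rot: [0.699, 0.12, 0.695, -0.119]
ft_force: [0.1, -1.0, 8.0]
finger_gap: 0.271
```

```bash
cat > st.py <<'E'
from h import *
from scipy.spatial.transform import Rotation as Ro
o=robot.get_obs();q=o['eef_rot'];R=Ro.from_quat(np.r_[q[1:],q[0]]).as_matrix()
print('zaz',np.degrees(np.arctan2(R[1,2],R[0,2])).round(1),'down',R[:,0].round(3),o['tcp_pos'].round(1),o['ft_force'].round(1),o['ft_torque'].round(2),o['finger_gap'])
E
python3 st.py
```

```text
zaz -19.5 down [ 0.005 -0.    -1.   ] [548.3 152.8 164.9] [ 0.1 -1.   8. ] [-0.38  0.37  0.21] 0.2712016559530127
```

apply_moves:
  increments:
    - [[0,0,0],[0,0,-0.08],1]
    - [[0,0,0],[0,0,-0.16],1]
    - [[0,0,0],[0,0,-0.24],1]
    - [[0,0,0],[0,0,-0.32],1]
    - [[0,0,0],[0,0,-0.4],1]
    - [[0,0,0],[0,0,-0.48],1]
    - [[0,0,0],[0,0,-0.56],1]
    - [[0,0,0],[0,0,-0.63],1]

```text
time: 10.02
tcp_pos: [548.1, 152.4, 164.8]
eef_rot: [0.627, 0.33, 0.624, -0.329]
ft_force: [-0.3, -1.1, 7.8]
finger_gap: 0.275
```

```bash
python3 st.py
```

```text
zaz -55.6 down [ 0.005 -0.001 -1.   ] [548.1 152.4 164.8] [-0.3 -1.1  7.8] [-0.44  0.47  0.19] 0.2749201798435507
```

apply_moves:
  increments:
    - [[0,0,0],[0,0,-0.04],1]
    - [[0,0,0],[0,0,-0.08],1]
    - [[0,0,0],[0,0,-0.08],1]

```text
time: 10.27
tcp_pos: [548.0, 152.4, 164.8]
eef_rot: [0.614, 0.354, 0.611, -0.353]
ft_force: [-0.1, -1.9, 7.9]
finger_gap: 0.273
```

```bash
python3 st.py
```

```text
zaz -60.0 down [ 0.005 -0.001 -1.   ] [548.  152.4 164.8] [-0.1 -1.9  7.9] [-0.37  0.48 -0.03] 0.2726957646507146
```

apply_moves:
  increments:
    - [[0,0,0],[0,0,-0.03],1]
    - [[0,0,0],[0,0,-0.06],1]
    - [[0,0,0],[0,0,-0.06],1]

```text
time: 10.52
tcp_pos: [547.5, 152.1, 164.8]
eef_rot: [0.604, 0.37, 0.601, -0.371]
ft_force: [-1.9, -2.6, 9.0]
finger_gap: 0.272
```

```bash
python3 st.py
```

```text
zaz -63.2 down [ 0.004 -0.002 -1.   ] [547.5 152.1 164.8] [-1.9 -2.6  9. ] [-0.48  0.63  1.28] 0.27176724293797505
```

Stop felt (torque 1.3 N m at −63°). Now I'll ease up so that the lugs rise into the notches.

apply_moves:
  increments:
    - [[0,0,0.1],[0,0,0.01],1]
    - [[0,0,0.2],[0,0,0.01],1]
    - [[0,0,0.3],[0,0,0.01],1]
    - [[0,0,0.4],[0,0,0.01],1]
    - [[0,0,0.5],[0,0,0.01],1]
    - [[0,0,0.5],[0,0,0.01],1]

```text
time: 11.02
tcp_pos: [547.4, 152.3, 167.5]
eef_rot: [0.604, 0.368, 0.603, -0.369]
ft_force: [2.1, -4.0, -1.1]
finger_gap: 0.271
```

```bash
python3 st.py
```

```text
zaz -62.8 down [ 0.002 -0.002 -1.   ] [547.4 152.3 167.5] [ 2.1 -4.  -1.1] [-0.67 -0.32  0.93] 0.27090602005834963
```

apply_moves:
  increments:
    - [[0,0,0.1],[0,0,0],1]
    - [[0,0,0.2],[0,0,0],1]
    - [[0,0,0.2],[0,0,0],1]

```text
time: 11.27
tcp_pos: [547.4, 152.3, 169.2]
eef_rot: [0.604, 0.368, 0.603, -0.369]
ft_force: [3.4, -4.0, -3.4]
finger_gap: 0.272
```

```bash
python3 st.py
```

```text
zaz -62.8 down [ 0.002 -0.002 -1.   ] [547.4 152.3 169.2] [ 3.4 -4.  -3.4] [-0.59 -0.38  0.95] 0.27178590300731015
```

apply_moves:
  increments:
    - [[0,0,0.1],[0,0,0],1]
    - [[0,0,0.2],[0,0,0],1]
    - [[0,0,0.2],[0,0,0],1]

```text
time: 11.52
tcp_pos: [547.4, 152.3, 169.3]
eef_rot: [0.604, 0.368, 0.603, -0.369]
ft_force: [6.3, -3.5, -13.0]
finger_gap: 0.272
```

```bash
python3 st.py
```

```text
zaz -62.8 down [ 0.    -0.002 -1.   ] [547.4 152.3 169.3] [  6.3  -3.5 -13. ] [-0.51 -0.94  0.93] 0.27223103468075893
```

apply_moves:
  increments:
    - [[0,0,-0.2],[0,0,0.06],1]
    - [[0,0,-0.2],[0,0,0.12],1]
    - [[0,0,-0.2],[0,0,0.15],1]
    - [[0,0,-0.2],[0,0,0.15],1]

```text
time: 11.85
tcp_pos: [546.7, 153.5, 169.3]
eef_rot: [0.628, 0.325, 0.629, -0.324]
ft_force: [1.4, -0.9, -3.2]
finger_gap: 0.272
```

```bash
python3 st.py
```

```text
zaz -54.7 down [-0.     0.002 -1.   ] [546.7 153.5 169.3] [ 1.4 -0.9 -3.2] [-0.31 -0.25 -2.01] 0.2719928776113656
```

Height stays at 169.3 and the notch wall resists turning back (−2 N m), so it is locked. Centring and releasing.

apply_moves:
  increments:
    - [[0,0,0],[0,0,-0.05],1]
    - [[0.03,-0.06,0],[0,0,-0.08],1]
    - [[0.03,-0.06,0],[0,0,-0.08],1]
    - [[0.03,-0.06,0],[0,0,-0.08],-1]
    - [[0.03,-0.06,0],[0,0,-0.08],-1]
    - [[0.03,-0.06,0],[0,0,-0.08],-1]
    - [[0.03,-0.06,0],[0,0,-0.08],-1]
    - [[0.03,-0.06,0],[0,0,-0.08],-1]

```text
time: 12.52
tcp_pos: [546.6, 152.6, 170.0]
eef_rot: [0.616, 0.347, 0.616, -0.347]
ft_force: [0.1, 0.2, 0.5]
finger_gap: 0.958
```

apply_moves:
  increments:
    - [[0,0,0],[0,0,0],-1]
    - [[0,0,0],[0,0,0],-1]
    - [[0,0,1.5],[0,0,0],-1]
    - [[0,0,4],[0,0,0],-1]
    - [[0,0,8],[0,0,0],-1]
    - [[0,0,12],[0,0,0],-1]
    - [[0,0,12],[0,0,0],-1]
    - [[0,0,12],[0,0,0],-1]

```text
time: 13.18
tcp_pos: [548.1, 152.7, 292.8]
eef_rot: [0.618, 0.349, 0.614, -0.346]
ft_force: [0.2, 0.4, -0.2]
finger_gap: 1.0
```

```bash
python3 st.py; python3 - <<'E'
from h import *
a=snap('wrist','w9')['color']; b=snap('scene','s9')['color']
b=cv2.resize(b[100:300,260:460],(400,400),interpolation=cv2.INTER_CUBIC)
cv2.imwrite('pics/v9.png',np.hstack([a[:,120:520],b])[:,:,::-1])
E
```

```text
zaz -58.8 down [ 0.007  0.001 -1.   ] [548.1 152.7 292.8] [ 0.2  0.4 -0.2] [-0.01  0.01 -0.01] 0.9999626029402445
```

View pics/v9.png

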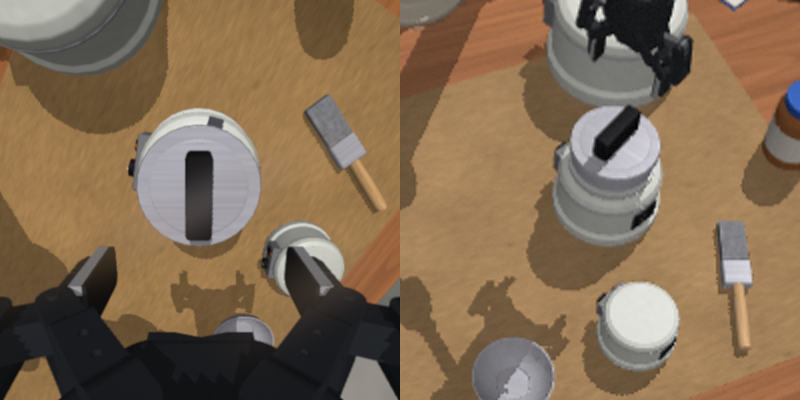

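The lid sits level on the middle mill, at about (198,185) in the wrist half of the picture. The bar is turned to about −59°, the gripper is clear, and the bystanders in view look undisturbed.

```bash
python3 -c "
from station import robot
print(robot.sign_off())"
```

```text
the job is handed in; nothing more can be done
None
```

The herb mill is closed and the job is handed in, at about 13 s of the 61 s allowed. I gripped the lid by its bar, lined it up with the slots (15° from the world x axis, seen from above), pressed it down and turned it clockwise to the stop.

**What the last checks showed**
- **Pressed below the lip:** the grip point was about 32 mm above the mouth during the turn.
- **Stop:** felt at about 78° of tool turn, with 1.3 N m of resistance. That is slightly past the nominal 75°, within slot play and the error in my slot angle.
- **Locked height:** the lid rose to about 36.3 mm and would not go higher when pulled up (−13 N).
- **Notches:** turning back met −2 N m and the height did not change.
- **After release:** no force on the gripper. The last picture shows the lid level on the mill, with the dish and brush looking undisturbed. The jar is only partly in view and the tin is out of it, but the arm did not go near either at low height.

**What went wrong or disagreed**
- **First lowering:** it caught on the rim (23 N up, 10 N sideways). I lifted slightly, moved 2.5 mm towards −x, and it dropped into the slots.
- **Lid radius:** the wrist camera measured 60 mm while I held it, against 62 mm given. I relied on touch from there on.
- **Final height:** it was read from the arm while I held the lid and not measured again after release.

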